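# Clamp the pellet die in the hand screw press

### The arm

A 7-joint arm with a two-finger parallel gripper is mounted at the origin on a cart in front of the work surface, level with it; the furniture and walls round the work are solid. World frame = base frame: x ahead of the robot, y to its left, z up, the work surface at z = 0. Lengths are in m, angles in rad, forces in N, time in s.
With the tool pointing down it reaches from about 0.4 to 0.875 m from the base axis. Payload 6.5 kg.
Tool frame: the origin (TCP) lies on the centre line of the jaws, within the pads' length; the fingertips stand 11 mm ahead of it and the grasp point (between the pads) lies 8 mm behind it; z points along the fingers, y is the line along which they close (so a half turn about z gives the same grasp; the last joint's range is limited). The gripper opens to 85 mm and grips with 20 to 120 N. Pads are 22 mm wide; open, the fingers measure 114 mm over their backs; the gripper's body (76 mm by 85 mm) begins 54 mm behind the grasp point. The pads swing forward as they close: fully open they stand 13 mm farther back than shut.
Start: joints at [-1.397, 0.536, -0.004, 1.538, 0.003, 1.067, -0.071], TCP at [0.154, 0.631, 0.242] pointing down, gripper open.
Joint ranges: [-2.7, 2.7], [-0.37, 2.16], [-1.27, 1.26], [0.24, 2.4], [-1.31, 4.45], [0.19, 1.91], [-2.76, 2.76]. Speed limits (rad/s): [2.39, 2.39, 3.14, 3.14, 3.14, 3.14, 3.14].

### API

Orientations are given as [roll, pitch, yaw] about the fixed x, y, z axes, in that order (R = Rz(yaw) Ry(pitch) Rx(roll)).
In Python, from rig import robot, capture, job, recognise, mark_of gives the robot as it stands.
- The arm moves only by the shell command python3 -m creep 'ROWS'. ROWS is JSON, a list of rows, each a list of 5 numbers: the opening, from 0 (shut) to 1 (fully open), then the shift along the world's x, y, z in mm, then the turn about the world's z in degrees. A call has 1 to 10 rows; each row shifts and turns the commanded pose from where the row before left it; what a row does not reach is not made up. A row lasts 1/8 s, in which the tool goes at most 62.5 mm and 10.7 degrees, less where a joint would pass 70% of its speed; a pose out of reach is approached as far as the arm can. A call with a gripper value outside its range is refused whole. The fingers move at their own pace and stop on an object; the grip force is fixed at half the most. Time passes only in rows, so rows that do not move let the fingers close. It gives the time, the measured TCP pose, the force, the opening and the grip force at its end, in the units of the state.
- robot.read_state(): the state, without advancing time (a new reading comes with each control period).
- capture(name): name is "scene" or "top"; returns a dict with "img" (400x640x3 uint8, blue, green, red), "vertical_fov" (degrees; the focal length in pixels is half the picture's height over the tangent of half this angle, whatever the lens; pixels are square), "cx", "cy" (the principal point, pixels), "D" ([k1, k2, p1, p2, k3] as OpenCV has them; the pictures are not rectified), "origin" and "orientation" of the camera in the world. Camera axes: x right, y up, looking along -z (the intrinsics and any distortion apply to the point x, -y, -z); pixel columns grow to the right and rows downward; lengths in m; the calibration is good to about 2 mm. A picture is of the moment at which its call begins. There is no depth.
- job.finish_job(): hands the job in; it is judged then, once.
Trained networks look in the newest picture that a camera, given by its name, has taken for a name from the list of things; names that differ only in an ending like _2 or _b are one class to them, and where a whole thing is asked for, a point or a joint stands for the part that bears it (a point fixed in the world has none). Each returns a list of dicts, best first, with "conf" (0 to 1); they miss things now and then, are a little off and sometimes report something else, mostly with a low value. They report only what shows in the picture. A call takes as long as a camera call. They do not tell look-alikes from the thing itself.
- recognise(label, camera): "uv" ([column, row] in pixels, amid what is visible of it).
- mark_of(label, camera): "uv" ([column, row] in pixels: a listed point, or the origin of a listed thing).
The state is a dict: "time": time; "joint_pos": joint angles; "dq": joint speeds; "joint_torque": joint torques, N m; "ee_pos": TCP position; "orientation": TCP orientation; "contact_force": force on the tool from outside, world axes, zero at the start; "torque": the same for the moment, N m; "opening": opening from 0.0 (shut) to 1.0 (fully open); "grip_force": force on a finger pad.
Only numpy, scipy, OpenCV 4.12 (cv2) and the standard library are available. Lean on these libraries where they do the work, as an engineer would, in place of code of your own. Each camera call takes 0.05 s, during which the arm holds its last target. There are 200 camera calls.

### The job

Slide the pellet die over the bed of the hand screw press, without lifting it off the bed, until its round base sits back against both stop rollers under the spindle. Then turn the crank clockwise, seen from above, until it stops tight, so that the press is left clamped down on the upright die. Do not disturb the beaker, the tip box and the white bottle that stand near by.

Things in the scene. Friction and masses are not known exactly. Their poses are not given: they have to be found in the camera images.
- press: Grey C-frame hand screw press, fixed. Origin on the spindle axis at worktop level; x points from its open front to the column at its rear (roughly away from the robot), z up. Bed: flat plate, x = -190 to +115 mm, y = -110 to +110, top at z = 14. Column 34 x 90 mm at x = 88 to 122, up to z = 165
- press_nose (a point): Centre of the top of the head's round nose (radius 24 mm), on the spindle axis, 165 mm over the worktop. The head reaches from the column to the nose over the bed at 125 to 165 mm, its arm 46 mm wide: keep the gripper's body clear of it while sliding the die. Axes as the press
- press_home (a point): Point on the top of the bed (14 mm over the worktop) on the spindle axis: the die's origin must come here. Axes as the press. Two upright, freely turning steel stop rollers (radius 7, 19 mm tall) stand on the bed at x = 47, y = +67 and -67 mm from it: a die whose base touches both is centred here
- die: Loose pellet die, about 0.5 kg, standing on the bed in front of its home. Origin at the centre of its underside, z up. Round aluminium base, diameter 150 mm, 14 mm thick; on it a steel body, diameter 60 mm, up to 54 mm; on that a plunger, diameter 28 mm, up to 74 mm. Sliding it takes 2 to 8 N
- pad: Black pad, diameter 34, 9 mm tall, at the spindle's lower end; origin at the centre of its underside. It does not turn, moves down 2.5 mm for each rad of the crank, starts 14 to 21 mm above the plunger's level, and is sprung (8 N per mm, 6 mm travel). It meets the home die's plunger when the crank is near 8.4 rad
- crank (a joint): Crank angle, rad, growing clockwise seen from above (screwing down). Starts between 0 (upper end) and 2.0; stops hard at 9.4. Turning takes 0.15 N m (2.5 N at the grip), 0.2 when pressing; it stays where it is left. At value v the arm points at the angle 1.0 - v (counter-clockwise from above) from the press x axis
- grip_top (a point): Centre of the top of the crank's upright black grip: revolving, radius 12 mm, 60 mm tall downwards from this point (free for the fingers on all sides), 65 mm from the spindle axis. 272 mm over the worktop at crank 0 and 248 mm when stopped. The crank arm and hub below reach up to the grip's foot
- beaker: Bystander: glass beaker 73 mm wide, 90 mm tall; origin under its centre
- tip_box: Bystander: shut blue pipette tip box, 89 x 122 x 70 mm; origin under its centre
- white_bottle: Bystander: white plastic bottle, 64 mm wide, 131 mm tall; origin under its centre
Not all that is in view belongs to the job. There is more than one size of the die; the one meant has the size given above.

How it is judged:
On the way:
1. the die stands on the bed within 5 mm of the spindle axis, with the pad not yet on it (horizontal distance between die and press_home below 0.005 m and z of die in the frame of press below 0.018 m and angle between die's own z axis and vertical below 0.05 rad and contact force between pad and die below 0.5 N), for 0.2 s.
At the end, for the whole second after the job is handed in: The die stands upright on the bed (tilt under 0.05 rad), its origin within 5 mm of the spindle axis; the crank is turned clockwise to its stop (within 0.15 rad of 9.4) and at rest; the pad presses on the die with more than 8 N (horizontal distance between die and press_home below 0.005 m and z of die in the frame of press below 0.018 m and angle between die's own z axis and vertical below 0.05 rad and value of joint crank above 9.25 rad and contact force between pad and die above 8 N and velocity of joint crank between -0.1 and 0.1 rad/s and linear speed of die below 0.02 m/s); the robot touches nothing.
It fails at once if the die is lifted more than 15 mm off the bed, or pushed off it (z of die in the frame of press above 0.029 m or z of die in the frame of press below 0.006 m).
It fails at once if the die is tipped by more than 0.25 rad (angle between die's own z axis and vertical above 0.25 rad).
It fails at once if the beaker is moved more than 30 mm or tipped (distance of beaker from where it was at the start of the episode above 0.03 m or angle between beaker's own z axis and vertical above 0.3 rad).
It fails at once if the tip box is moved more than 30 mm or tipped (distance of tip_box from where it was at the start of the episode above 0.03 m or angle between tip_box's own z axis and vertical above 0.3 rad).
It fails at once if the white bottle is moved more than 30 mm or tipped (distance of white_bottle from where it was at the start of the episode above 0.03 m or angle between white_bottle's own z axis and vertical above 0.3 rad).
It also fails if it takes over 70 s, if anything falls off the work surface, if the arm or the gripper's body presses on something with over 40 N, if the wrist force passes 120 N, or if a joint passes its speed limit or range.

## Working session

There is one attempt and no reset: what is moved stays moved. The work goes in short steps, Python scripts to look and compute and a shell command to move; the robot and the scene stay as the last step left them, time stands still between calls to the robot, and variables do not carry over. Pictures are saved under pics/ and viewed, at most 10 in all, crops included, and the job is handed in when it is done.

```bash
mkdir -p pics; ls; cat > h.py <<'E'
import numpy as np, cv2
from rig import robot, capture, job, recognise, mark_of
from scipy.spatial.transform import Rotation as R
def cam(c):
    f=200/np.tan(np.radians(c["vertical_fov"])/2)
    K=np.array([[f,0,c["cx"]],[0,f,c["cy"]],[0,0,1.]])
    o=np.array(c["orientation"],float)
    M=o if o.shape==(3,3) else R.from_euler("xyz",o).as_matrix()
    return K,np.array(c["D"],float),M,np.array(c["origin"],float)
def ray(c,uv):
    K,D,M,o=cam(c)
    p=cv2.undistortPoints(np.array([[uv]],float),K,D)[0,0]
    d=M@np.array([p[0],-p[1],-1]); return o,d/np.linalg.norm(d)
def onz(c,uv,z):
    o,d=ray(c,uv); return o+d*(z-o[2])/d[2]
def tri(c1,u1,c2,u2):
    o,d=ray(c1,u1);p,e=ray(c2,u2)
    s=np.linalg.lstsq(np.c_[d,-e],p-o,rcond=None)[0]
    a=o+s[0]*d;b=p+s[1]*e
    return (a+b)/2,np.linalg.norm(a-b)
def proj(c,X):
    K,D,M,o=cam(c); q=(np.atleast_2d(X)-o)@M*[1,-1,-1]
    return cv2.projectPoints(q,np.zeros(3),np.zeros(3),K,D)[0][:,0]
E
python3 - <<'E'
from h import *
np.set_printoptions(precision=3,suppress=True)
C={}
for n in("scene","top"):
    C[n]=capture(n); c=C[n]; cv2.imwrite(f"pics/{n}0.png",c["img"])
    print(n,c["origin"],c["orientation"],c["vertical_fov"],c["D"])
for l in "press press_nose press_home die pad crank grip_top beaker tip_box white_bottle".split():
    for n in C:
        for fn in (mark_of,recognise):
            try: print(l,n,fn.__name__,[(np.round(d["uv"],1).tolist(),round(d["conf"],2)) for d in fn(l,n)][:4])
            except Exception as e: print(l,n,fn.__name__,e)
print(robot.read_state())
E
```

```text
pics
scene [-0.285 -0.822  0.722] [ 1.108  0.002 -0.793] 53.185379856968034 [0.028 0.    0.    0.    0.   ]
top [ 0.232 -0.089  1.811] [ 0.172  0.04  -1.57 ] 42.691458328859106 [-0.109  0.     0.     0.     0.   ]
press scene call [([330.6, 221.3], 0.87)]
press scene call [([334.5, 212.5], 0.97), ([422.0, 252.7], 0.27)]
press top call [([306.1, 182.0], 0.57)]
press top call [([299.8, 161.4], 0.62)]
press_nose scene call [([331.2, 180.3], 0.9)]
press_nose scene call [([337.8, 212.5], 0.74)]
press_nose top call [([303.0, 171.2], 0.67)]
press_nose top call [([302.3, 178.7], 0.58)]
press_home scene call [([328.8, 216.4], 0.86)]
press_home scene call [([335.3, 210.1], 0.75)]
press_home top call [([308.2, 184.1], 0.84)]
press_home top call [([303.2, 182.4], 0.65)]
die scene call [([346.9, 269.9], 0.67), ([324.0, 226.9], 0.59)]
die scene call [([323.6, 226.8], 0.88), ([377.1, 241.8], 0.83), ([347.5, 264.6], 0.7)]
die top call [([372.2, 188.2], 0.78), ([372.9, 230.4], 0.61), ([315.3, 205.9], 0.57)]
die top call [([371.2, 227.8], 0.9), ([373.4, 188.6], 0.88), ([316.0, 205.5], 0.61)]
pad scene
[... 980 characters left out ...]
0.97)]
white_bottle scene call [([421.0, 269.2], 0.81), ([331.6, 223.7], 0.72)]
white_bottle scene call [([422.9, 252.4], 0.8)]
white_bottle top call [([413.2, 189.8], 0.59)]
white_bottle top call [([413.8, 187.6], 0.91)]
{'time': 2.0, 'joint_pos': array([-1.397,  0.536, -0.004,  1.538,  0.003,  1.067, -0.071]), 'dq': array([ 0.   , -0.001, -0.001, -0.001, -0.001, -0.001,  0.001]), 'joint_torque': array([ -0.   , -58.332,   1.048, -25.944,   0.012,   0.002,  -0.   ]), 'ee_pos': array([0.154, 0.631, 0.242]), 'orientation': array([3.142, 0.   , 2.902]), 'contact_force': array([-0.05 ,  0.796,  0.903]), 'torque': array([ 0.049,  0.01 , -0.05 ]), 'grip_force': 0.0, 'opening': 0.9964469503723669}
```

```bash
python3 - <<'E'
import cv2,numpy as np
s=cv2.imread("pics/scene0.png");t=cv2.imread("pics/top0.png")
cv2.imwrite("pics/a.png",np.vstack([cv2.resize(s[120:320,190:456],(800,600))]))
cv2.imwrite("pics/b.png",cv2.resize(t[110:290,200:440],(800,600),interpolation=cv2.INTER_CUBIC))
E
python3 - <<'E'
from h import *
np.set_printoptions(precision=3,suppress=True)
a,b=capture("scene"),capture("top")
for n,u,v in [("press",(330.6,221.3),(306.1,182)),("nose",(331.2,180.3),(303,171.2)),("home",(328.8,216.4),(308.2,184.1)),("grip",(336.9,143.5),(293.1,147.5)),
 ("dieA",(324,226.9),(315.3,205.9)),("dieB",(346.9,269.9),(372.9,230.4)),("beak",(396.5,290.2),(416,222.7)),("tip",(230.9,213.5),(220.3,240.1)),("bot",(421,269.2),(413.2,189.8))]:
    print(n,*tri(a,u,b,v))
for v in [(372.2,188.2),(372.9,230.4),(315.3,205.9)]:print(onz(b,v,0),onz(b,v,0.014))
E
```

```text
press [ 0.637  0.035 -0.006] 0.0013577649019214026
nose [0.637 0.035 0.157] 0.0015952970660103134
home [0.621 0.027 0.024] 0.005112591680009446
grip [0.686 0.057 0.272] 0.0004930698291402413
dieA [ 0.549 -0.005  0.023] 0.014652373729796539
dieB [ 0.456 -0.203 -0.001] 0.004488329048920171
beak [ 0.484 -0.358 -0.003] 0.0018082443823976262
tip [ 0.423  0.347 -0.01 ] 0.007351660077983955
bot [ 0.606 -0.355  0.001] 0.006538422684806343
[ 0.611 -0.205  0.   ] [ 0.608 -0.204  0.014]
[ 0.458 -0.205  0.   ] [ 0.456 -0.204  0.014]
[0.548 0.001 0.   ] [ 0.545 -0.     0.014]
```

View pics/a.png

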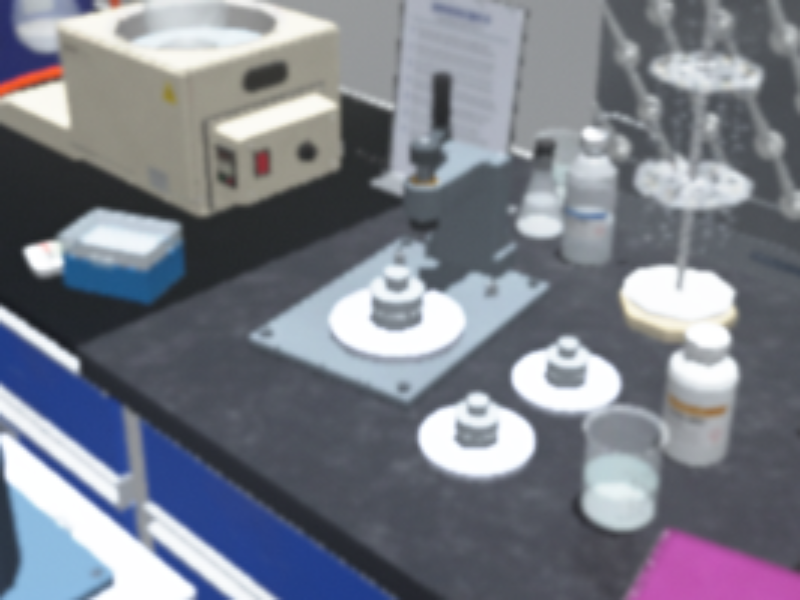

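View pics/b.png

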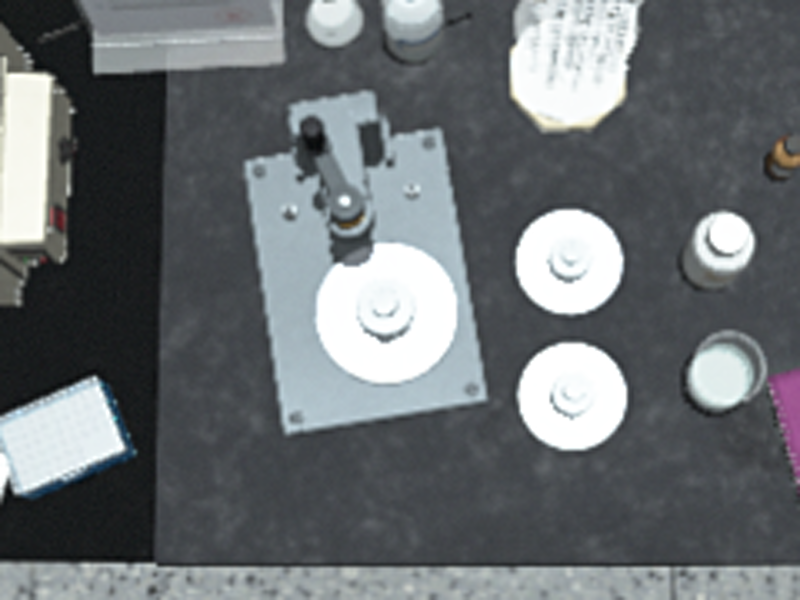

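The bed die is at top px (315,206), scene (324,227). The two look-alikes on the worktop are at top px (372,188) and (372,230), with visibly smaller discs. The bed die fits "standing on the bed", and I will confirm this by measuring the diameters. The beaker is at (416,223), the bottle at (413,188) and the tip box at (220,240). The crank grip is at top px (293,148).

```bash
python3 - <<'E'
from h import *
np.set_printoptions(precision=4,suppress=True)
b=capture("top"); a=capture("scene"); img=b["img"]
g=img.min(2); m=(g>200).astype(np.uint8)
cs,_=cv2.findContours(m,cv2.RETR_EXTERNAL,cv2.CHAIN_APPROX_NONE)
for c in cs:
    if cv2.contourArea(c)<500: continue
    h=cv2.convexHull(c)[:,0].astype(float)
    # base top edge at z (on bed .028, table .014)
    for z in(.014,.028):
        P=np.array([onz(b,u,z)[:2] for u in h])
        A=np.c_[2*P,np.ones(len(P))]; s=np.linalg.lstsq(A,(P**2).sum(1),rcond=None)[0]
        r=np.sqrt(s[2]+s[0]**2+s[1]**2); print("circ",c[:,0].mean(0),z,s[:2],"diam",2*r)
# bed corners
cr=np.array([(246,160),(441,128),(487,399),(284,432)])/3.333+[200,110]
q=cv2.cornerSubPix(cv2.cvtColor(img,cv2.COLOR_BGR2GRAY),cr.astype(np.float32)[:,None],(4,4),(-1,-1),(3,50,.01))[:,0]
print(cr,q)
W=np.array([onz(b,u,.014)[:2] for u in q])
L=np.array([(.115,.11),(.115,-.11),(-.19,-.11),(-.19,.11)])
l0=L.mean(0);w0=W.mean(0);U,S,V=np.linalg.svd((L-l0).T@(W-w0));Rm=(U@V).T
t=w0-Rm@l0; yaw=np.arctan2(Rm[1,0],Rm[0,0]); print("press",t,yaw,"res mm",(L@Rm.T+t-W)*1000)
ro=np.array([(290,210),(411,190)])/3.333+[200,110]
for u,y in zip(ro,(.067,-.067)): print("roller",onz(b,u,.033)[:2],Rm@[.047,y]+t)
X=lambda x,y,z: np.r_[Rm@[x,y]+t,z]
pts=[X(0,0,.165),X(.0,0,.014)]+[X(*p,.014) for p in L]+[X(.047,.067,.033),X(.047,-.067,.033)]
for n,c in(("scene",a),("top",b)):
    im=c["img"].copy(); uv=proj(c,np.array(pts)); print(n,uv)
    x0,y0,w,h=(190,120,266,200) if n=="scene" else (200,110,240,180)
    im=cv2.resize(im[y0:y0+h,x0:x0+w],(800,600))
    for p in uv: cv2.drawMarker(im,tuple(int(v) for v in ((p-[x0,y0])*[800/w,600/h])),(0,0,255),0,12,1)
    if n=="top": cv2.imwrite("pics/c.png",cv2.resize(im[80:480,200:680],(800,600)))
    else: cv2.imwrite("pics/d.png",im)
E
```

```text
circ [328.8679 347.9249] 0.014 [ 0.033  -0.0069] diam 0.3582632185782099
circ [328.8679 347.9249] 0.028 [ 0.0346 -0.0075] diam 0.3554724447867595
circ [208.3922 245.281 ] 0.014 [0.3979 0.3736] diam 0.18012351696210263
circ [208.3922 245.281 ] 0.028 [0.3966 0.37  ] diam 0.17872040337328157
circ [371.2697 228.3258] 0.014 [ 0.4636 -0.1979] diam 0.11279287322618824
circ [371.2697 228.3258] 0.028 [ 0.4618 -0.1971] diam 0.11191424718215463
circ [315.525  203.2083] 0.014 [ 0.5548 -0.0007] diam 0.15196056066779698
circ [315.525  203.2083] 0.028 [ 0.5523 -0.0013] diam 0.15077682890843283
circ [370.2644 187.931 ] 0.014 [ 0.6088 -0.1968] diam 0.11276595041535234
circ [370.2644 187.931 ] 0.028 [ 0.6058 -0.196 ] diam 0.11188753409275379
circ [206.7623 156.9344] 0.014 [0.7302 0.41  ] diam 0.1700525720880645
circ [206.7623 156.9344] 0.028 [0.7264 0.4061] diam 0.16872790844206223
circ [127.1083 159.1486] 0.014 [0.7081 0.6983] diam 0.5089979891046983
circ [127.1083 159.1486] 0.028 [0.7044 0.6922] diam 0.5050330321282828
circ [372.4326 118.1685] 0.014 [ 0.8559 -0.2105] diam 0.17674193738505203
circ [372.4326 118.1685] 0.028 [ 0.8511 -0.2096] diam 0.1753651653885727Traceback (most recent call last):
  File "<stdin>", line 16, in <module>
cv2.error: OpenCV(4.12.0) :-1: error: (-5:Bad argument) in function 'cornerSubPix'
> Overload resolution failed:
>  - Layout of the output array corners is incompatible with cv::Mat
>  - Expected Ptr<cv::UMat> for argument 'corners'
```

```bash
python3 - <<'E'
from h import *
np.set_printoptions(precision=4,suppress=True)
b=capture("top"); a=capture("scene"); img=b["img"]
cr=np.array([(246,160),(441,128),(487,399),(284,432)])/3.333+[200,110]
q=cv2.cornerSubPix(cv2.cvtColor(img,cv2.COLOR_BGR2GRAY),np.ascontiguousarray(cr[:,None],np.float32),(4,4),(-1,-1),(3,50,.01))[:,0]
print(cr,q)
W=np.array([onz(b,u,.014)[:2] for u in q])
L=np.array([(.115,.11),(.115,-.11),(-.19,-.11),(-.19,.11)])
l0=L.mean(0);w0=W.mean(0);U,S,V=np.linalg.svd((L-l0).T@(W-w0));Rm=(U@V).T
t=w0-Rm@l0; yaw=np.arctan2(Rm[1,0],Rm[0,0]); print("press",t,yaw,"res mm",(L@Rm.T+t-W)*1000)
ro=np.array([(290,210),(411,190)])/3.333+[200,110]
for u,y in zip(ro,(.067,-.067)): print("roller",onz(b,u,.033)[:2],Rm@[.047,y]+t)
X=lambda x,y,z: np.r_[Rm@[x,y]+t,z]
pts=[X(0,0,.165),X(.0,0,.014)]+[X(*p,.014) for p in L]+[X(.047,.067,.033),X(.047,-.067,.033),np.r_[.5523,-.0013,.088]]
for n,c in(("scene",a),("top",b)):
    im=c["img"].copy(); uv=proj(c,np.array(pts)); print(n,uv[:2])
    x0,y0,w,h=(190,120,266,200) if n=="scene" else (200,110,240,180)
    im=cv2.resize(im[y0:y0+h,x0:x0+w],(800,600))
    for p in uv: cv2.drawMarker(im,tuple(int(v) for v in ((p-[x0,y0])*[800/w,600/h])),(0,0,255),0,12,1)
    cv2.imwrite(f"pics/c_{n}.png",cv2.resize(im[80:480,200:680],(600,500)))
A,B=[cv2.imread(f"pics/c_{n}.png") for n in("scene","top")]
cv2.imwrite("pics/c.png",cv2.resize(np.hstack([A,B]),(800,333)))
v=X(0,0,.014)[:2]-np.array([.5523,-.0013]); print("die->home mm",v*1000, "in press", Rm.T@v*1000)
g=np.array([.686,.057])-t; print("grip r, angle",np.linalg.norm(g),np.arctan2(g[1],g[0])-yaw)
E
```

```text
[[273.8074 158.0048]
 [332.3132 148.4038]
 [346.1146 229.712 ]
 [285.2085 239.613 ]] [[273.2742 158.127 ]
 [331.4247 148.011 ]
 [345.5567 229.3852]
 [285.4317 239.5874]]
press [0.6287 0.0295] 0.1629965977531608 res mm [[ 1.3397  2.9215]
 [ 1.2883 -2.0161]
 [-1.1887 -2.5792]
 [-1.4394  1.6738]]
roller [0.6622 0.1007] [0.6642 0.1033]
roller [ 0.683  -0.0294] [ 0.686 -0.029]
scene [[330.841  179.2377]
 [330.4383 217.7119]]
top [[304.1971 173.2899]
 [307.1459 183.0926]]
die->home mm [76.4435 30.8157] in press [80.4309 18.0023]
grip r, angle 0.06351135849384035 0.2845410101110529
```

View pics/c.png

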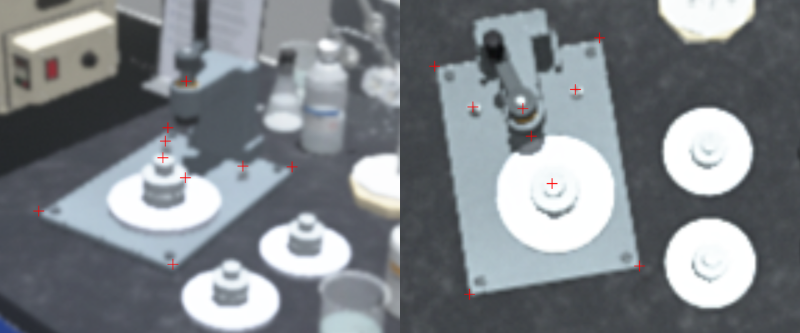

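The disc diameters are 151 mm for the bed die and 112 mm for the other two, so the bed die is the one meant. The overlay of the bed corners, nose and plunger lands on the picture. The press is at about (0.629, 0.030) with yaw 0.163, and the die at (0.552, −0.001). I will push its rim low with half-open fingers along the 22° line.

```bash
python3 -m creep '[[0.5,40,-42,0,4.5],[0.5,40,-42,0,4.5],[0.5,40,-42,0,4.5],[0.5,40,-42,0,4.5],[0.5,40,-42,0,4.5],[0.5,40,-42,0,4.5],[0.5,40,-42,0,4.5],[0.5,40,-42,0,4.5]]'; python3 -m creep '[[0.5,-3,-48,0,0],[0.5,-3,-48,0,0],[0.5,-3,-48,0,0],[0.5,-3,-48,0,0],[0.5,-3,-48,0,0],[0.5,-3,-48,0,0],[0.5,-3,-48,0,0],[0.5,0,0,0,0]]'
```

```text
time: 3.3
ee_pos: [0.4756, 0.294, 0.2426]
orientation: [3.141, 0.001, -2.75]
contact_force: [-0.1, 1.3, -1.5]
opening: 0.501
grip_force: 0.0
time: 4.3
ee_pos: [0.453, -0.0444, 0.2426]
orientation: [-3.14, -0.0, -2.76]
contact_force: [0.2, 0.2, 0.4]
opening: 0.504
grip_force: 0.0
```

```bash
python3 -m creep '[[0.5,0,3,-50,0],[0.5,0,0,-50,0],[0.5,0,0,-50,0],[0.5,0,0,-40,0],[0.5,0,0,-15,0],[0.5,0,0,-8,0],[0.5,0,0,-2,0],[0.5,0,0,0,0]]'; python3 - <<'E'
from h import *
c=capture("scene"); cv2.imwrite("pics/e.png",cv2.resize(c["img"][160:310,230:430],(800,600),interpolation=cv2.INTER_CUBIC))
s=robot.read_state();print(s["ee_pos"],s["contact_force"])
E
```

```text
time: 5.3
ee_pos: [0.4542, -0.0376, 0.0282]
orientation: [-3.141, 0.002, -2.753]
contact_force: [0.0, 0.4, -0.2]
opening: 0.5
grip_force: 0.0
[ 0.45419518 -0.03760068  0.0282077 ] [ 0.2402552   0.4570757  -0.61296489]
```

View pics/e.png

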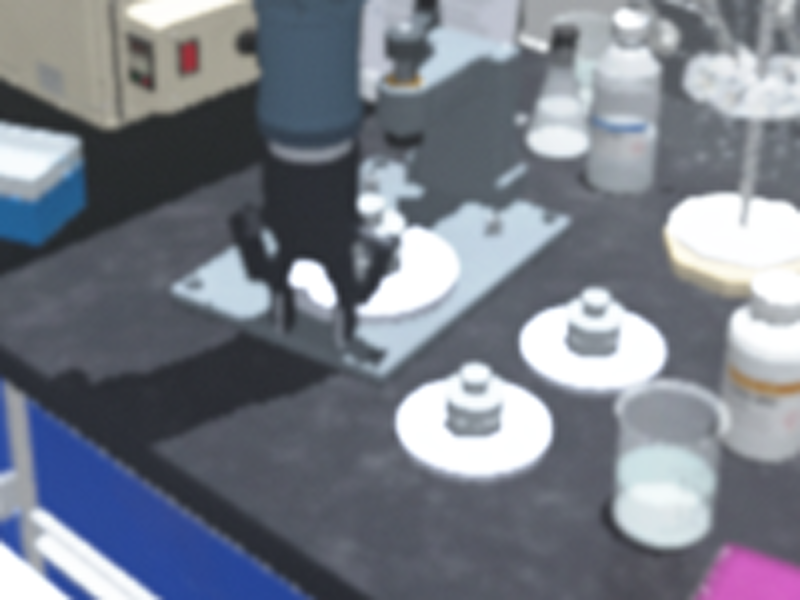

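The scene view shows the fingertips at (285,325) and (345,340), low on the bed behind the die's rim. The knuckles, at about (250,240) and (375,250), are above the disc. Pushing now.

```bash
python3 -m creep '[[0.5,9.3,3.7,0,0],[0.5,9.3,3.7,0,0],[0.5,9.3,3.7,0,0],[0.5,9.3,3.7,0,0],[0.5,9.3,3.7,0,0],[0.5,9.3,3.7,0,0],[0.5,0,0,0,0]]'; cat > m.py <<'E'
from h import *
np.set_printoptions(precision=4,suppress=True)
b=capture("top"); a=capture("scene")
s=robot.read_state(); print(s["ee_pos"],s["contact_force"],s["opening"])
for n in("scene","top"): print(n,[(np.round(d["uv"],1).tolist(),round(d["conf"],2)) for d in mark_of("die",n)], [(np.round(d["uv"],1).tolist(),round(d["conf"],2)) for d in recognise("die",n)])
E
python3 m.py; python3 - <<'E'
from h import *
c=capture("scene");d=capture("top")
A=cv2.resize(c["img"][170:270,260:380],(480,400));B=cv2.resize(d["img"][140:240,270:350],(320,400))
cv2.imwrite("pics/f.png",np.hstack([A,B]))
E
```

```text
time: 6.22
ee_pos: [0.5097, -0.015, 0.0271]
orientation: [-3.142, 0.0, -2.752]
contact_force: [-0.5, 0.1, -0.3]
opening: 0.503
grip_force: 0.1
[ 0.5097 -0.0151  0.0273] [ 0.1684 -0.0294  0.8506] 0.49771335685465967
scene [([326.9, 223.3], 0.93), ([346.1, 266.3], 0.71), ([377.7, 243.8], 0.69)] [([331.6, 226.5], 0.78), ([346.6, 267.0], 0.68), ([377.3, 247.8], 0.63)]
top [([372.7, 225.1], 0.9), ([308.9, 194.8], 0.88), ([372.2, 188.8], 0.8)] [([371.2, 186.6], 0.93), ([373.9, 227.7], 0.76), ([301.0, 185.1], 0.56)]
```

View pics/f.png

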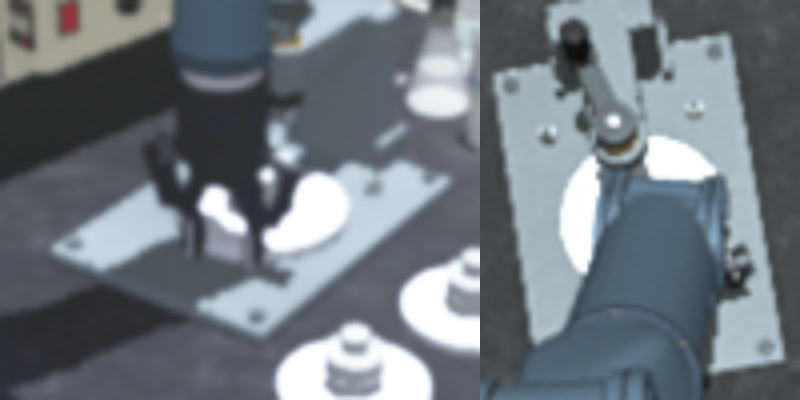

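The die is riding in front of the fingers. The arm's flange at top crop (610–720,190) is still clear of the nose at (620,150). Continuing the push.

```bash
python3 -m creep '[[0.5,8,3,0,0],[0.5,8,3,0,0],[0.5,8,3,0,0],[0.5,5,2,0,0],[0.5,0,0,0,0]]'; cat >> m.py <<'E'
# fit rim circle of the die in the top view, radius known
g=b["img"].min(2); m=(g>190).astype(np.uint8); m[:, :270]=0; m[:,352:]=0; m[:135]=0; m[235:]=0
cs,_=cv2.findContours(m,cv2.RETR_EXTERNAL,cv2.CHAIN_APPROX_NONE)
E_=np.vstack([c[:,0] for c in cs if len(c)>12]).astype(float)
P=np.array([onz(b,u,.028)[:2] for u in E_])
from scipy.optimize import least_squares
best=min((least_squares(lambda q:np.linalg.norm(P-q,axis=1)-.0752,np.array(x0),loss="cauchy",f_scale=.001) for x0 in [(.56+.02*i,.0+.015*j) for i in range(5) for j in range(4)]),key=lambda r:r.cost)
q=best.x; d=np.abs(np.linalg.norm(P-q,axis=1)-.0752)
print("die",q,"inliers",(d<.002).sum(),len(P),"to home mm",(np.array([.6287,.0295])-q)*1000)
E
python3 m.py
```

```text
time: 7.25
ee_pos: [0.5382, -0.0043, 0.0271]
orientation: [3.142, -0.0, -2.753]
contact_force: [-2.4, -0.6, -0.2]
opening: 0.499
grip_force: 1.1
[ 0.5382 -0.0043  0.0272] [-1.112  -0.7618 -0.379 ] 0.4993891838147815
scene [([346.3, 268.2], 0.79), ([328.2, 221.3], 0.61), ([378.3, 246.1], 0.57)] [([348.6, 267.3], 0.92), ([339.4, 222.1], 0.8), ([377.7, 246.3], 0.64)]
top [([369.2, 228.8], 0.89), ([308.8, 185.3], 0.67), ([370.7, 186.6], 0.58)] [([372.1, 187.2], 0.88), ([292.2, 181.1], 0.78), ([373.0, 228.2], 0.56)]
die [0.613  0.0257] inliers 48 103 to home mm [15.7147  3.8227]
```

```bash
python3 -m creep '[[0.5,3,0.8,0,0],[0.5,3,0.8,0,0],[0.5,3,0.8,0,0],[0.5,3,0.7,0,0],[0.5,0,0,0,0]]'; python3 -m creep '[[0.5,1.5,0.3,0,0],[0.5,1.5,0.3,0,0],[0.5,0,0,0,0]]'; python3 m.py;python3 -m creep '[[0.5,1.5,0.3,0,0],[0.5,0,0,0,0]]'
```

```text
time: 8.18
ee_pos: [0.5509, -0.001, 0.0273]
orientation: [-3.141, 0.001, -2.753]
contact_force: [-1.3, -0.2, -0.1]
opening: 0.495
grip_force: 0.6
time: 8.55
ee_pos: [0.5532, -0.0007, 0.0273]
orientation: [-3.142, 0.0, -2.753]
contact_force: [-2.6, -0.4, -0.1]
opening: 0.499
grip_force: 1.5
[ 0.5532 -0.0007  0.0273] [-2.5087 -0.1952 -1.2369] 0.49785493923524565
scene [([379.1, 244.9], 0.68), ([331.2, 218.9], 0.63)] [([338.5, 217.9], 0.94), ([347.7, 263.9], 0.8), ([380.3, 248.7], 0.61)]
top [([371.9, 227.5], 0.93), ([372.3, 189.9], 0.81), ([308.7, 182.0], 0.71)] [([373.0, 187.5], 0.93), ([371.8, 225.9], 0.73), ([292.3, 178.9], 0.71)]
die [0.6277 0.03  ] inliers 48 107 to home mm [ 1.0145 -0.5346]
time: 9.1
ee_pos: [0.5536, -0.0006, 0.0271]
orientation: [3.141, -0.002, -2.753]
contact_force: [-6.1, -0.4, 3.7]
opening: 0.498
grip_force: 2.9
```

```bash
python3 -m creep '[[0.5,1,0.2,0,0],[0.5,0,0,0,0]]'; python3 -m creep '[[0.5,1,0.2,0,0],[0.5,0,0,0,0]]'; python3 -m creep '[[0.5,1,0.2,0,0],[0.5,0,0,0,0],[0.5,0,0,0,0]]'; python3 m.py
```

```text
time: 9.35
ee_pos: [0.5538, -0.0006, 0.0271]
orientation: [3.14, -0.004, -2.753]
contact_force: [-8.4, -0.8, 4.8]
opening: 0.501
grip_force: 4.0
time: 9.6
ee_pos: [0.5539, -0.0006, 0.027]
orientation: [3.14, -0.005, -2.753]
contact_force: [-9.5, -1.0, 6.7]
opening: 0.502
grip_force: 5.1
time: 9.98
ee_pos: [0.554, -0.0006, 0.0269]
orientation: [3.139, -0.007, -2.753]
contact_force: [-13.6, -2.3, 8.5]
opening: 0.499
grip_force: 6.3
[ 0.554  -0.0006  0.0269] [-11.1801  -1.9994   8.1611] 0.49755469233009625
scene [([378.5, 246.5], 0.84), ([346.2, 267.6], 0.82), ([330.1, 218.2], 0.77)] [([380.0, 245.6], 0.81), ([336.8, 155.2], 0.73), ([336.7, 218.9], 0.68), ([349.0, 266.0], 0.55)]
top [([372.7, 186.9], 0.88), ([372.2, 226.5], 0.82)] [([370.9, 224.8], 0.89), ([373.2, 187.0], 0.63), ([290.5, 176.3], 0.48), ([298.2, 154.4], 0.18)]
die [0.6281 0.0304] inliers 46 103 to home mm [ 0.6001 -0.9027]
```

```bash
python3 -m creep '[[0.5,-4,-1.5,0,0],[0.5,-10,-4,0,0],[0.5,-20,-8,0,0],[0.5,-30,-12,0,0],[0.5,0,0,60,0],[0.5,0,0,60,0],[0.5,0,0,60,0],[0.5,0,0,60,0],[0.5,-20,-60,60,0],[0.5,0,-60,0,0]]'; python3 -m creep '[[0.5,0,-40,0,0],[0.5,0,0,0,0]]'; python3 - <<'E'
from h import *
np.set_printoptions(precision=4,suppress=True)
a=capture("scene");b=capture("top")
m_=lambda l,n:[(np.round(d["uv"],1).tolist(),round(d["conf"],2)) for d in mark_of(l,n)][:2]
for l in("grip_top","die","press_nose","press"): print(l,m_(l,"scene"),m_(l,"top"))
print(robot.read_state()["ee_pos"])
A=cv2.resize(a["img"][120:240,270:390],(480,480));B=cv2.resize(b["img"][125:245,270:350],(320,480))
cv2.imwrite("pics/g.png",np.hstack([A,B]))
E
python3 m.py | tail -1
```

```text
time: 11.52
ee_pos: [0.4817, -0.1288, 0.3147]
orientation: [-3.137, 0.01, -2.749]
contact_force: [1.5, 0.6, -0.2]
opening: 0.508
grip_force: 0.0
time: 11.78
ee_pos: [0.4791, -0.1724, 0.3109]
orientation: [-3.139, 0.002, -2.76]
contact_force: [0.3, 0.4, -0.3]
opening: 0.502
grip_force: 0.0
grip_top [] [([293.6, 144.4], 0.63), ([306.1, 173.8], 0.49)]
die [([344.4, 267.4], 0.98), ([330.7, 215.9], 0.87)] [([308.1, 182.6], 0.88), ([372.2, 226.5], 0.42)]
press_nose [([330.6, 215.5], 0.37)] [([304.3, 174.6], 0.93)]
press [([331.9, 222.6], 0.64), ([230.0, 210.4], 0.5)] [([307.3, 181.0], 0.82), ([416.6, 221.0], 0.44)]
[ 0.4795 -0.1678  0.3103]
die [0.6293 0.0301] inliers 91 178 to home mm [-0.5781 -0.5889]
```

View pics/g.png

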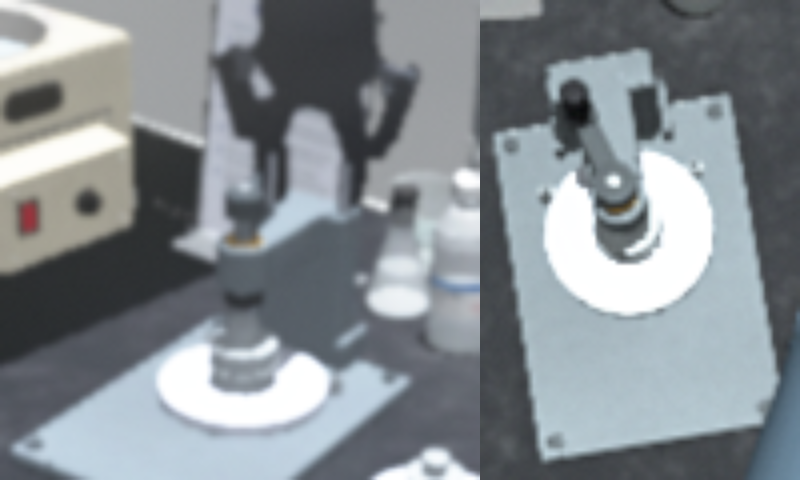

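The pictures show both rollers at (545,198) and (698,170) touching the die's rim. The die is centred at (0.629, 0.030), under the pad. Next is the crank grip at (0.688, 0.058), top z ≈ 0.270, crank ≈ 0.72 rad.

```bash
python3 -m creep '[[0.9,0,0,20,0],[0.9,41,45,0,0],[0.9,41,45,0,0],[0.9,41,45,0,0],[0.9,41,45,0,0],[0.9,44,46,0,0],[0.9,0,0,0,0],[0.9,0,0,0,0]]'; python3 - <<'E'
from h import *
a=capture("scene");b=capture("top")
A=cv2.resize(a["img"][90:230,270:410],(480,480));B=cv2.resize(b["img"][105:225,255:335],(320,480))
cv2.imwrite("pics/i.png",np.hstack([A,B])); print(robot.read_state()["ee_pos"], onz(b,(293,147),.27), proj(a,[[.688,.058,.27],[.629,.03,.165]]))
E
```

```text
time: 13.58
ee_pos: [0.6864, 0.0561, 0.3298]
orientation: [-3.141, -0.001, -2.753]
contact_force: [0.8, -0.5, 1.8]
opening: 0.9
grip_force: 0.0
[0.6861423  0.05493117 0.33063101] [0.68848437 0.057685   0.27      ] [[336.91376939 143.93151538]
 [330.78923021 179.17548874]]
```

View pics/i.png

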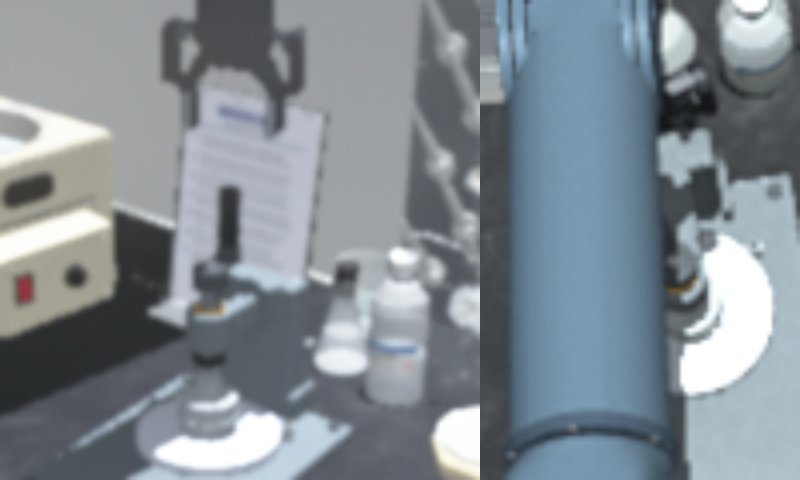

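The gripper stands centred above the black grip at (229,220). Descend and close.

```bash
python3 -m creep '[[0.9,2,2,-20,0],[0.9,0,0,-25,0],[0.9,0,0,-25,0],[0.9,0,0,-15,0],[0.9,0,0,-3,0],[0.9,0,0,0,0]]';  python3 -m creep '[[0.1,0,0,0,0],[0.1,0,0,0,0],[0.1,0,0,0,0],[0.1,0,0,0,0],[0.1,0,0,0,0],[0.1,0,0,0,0],[0.1,0,0,0,0]]'
```

```text
time: 14.42
ee_pos: [0.6888, 0.0587, 0.2428]
orientation: [-3.141, 0.001, -2.753]
contact_force: [0.1, -0.3, -0.2]
opening: 0.903
grip_force: 0.0
time: 15.3
ee_pos: [0.6889, 0.0591, 0.2428]
orientation: [3.142, 0.001, -2.753]
contact_force: [-0.4, 1.8, 4.7]
opening: 0.252
grip_force: 58.8
```

```bash
python3 - <<'E'
import numpy as np
c=np.array([629,30.]);p=np.array([688.9,59.1]);f=np.arctan2(29.1,59.9)
for k in range(1,27):
    a=f-.35*k; q=c+65*np.array([np.cos(a),np.sin(a)]); d=np.round(q-p,0); p=p+d
    print(k,d.astype(int),end="; ")
E
```

```text
1 [  5 -22]; 2 [ -2 -23]; 3 [ -9 -21]; 4 [-16 -16]; 5 [-20 -10]; 6 [-23  -2]; 7 [-22   6]; 8 [-18  13]; 9 [-14  18]; 10 [-6 22]; 11 [ 2 22]; 12 [10 21]; 13 [16 16]; 14 [20 10]; 15 [23  2]; 16 [22 -6]; 17 [ 18 -13]; 18 [ 13 -19]; 19 [  6 -22]; 20 [ -2 -22]; 21 [-10 -21]; 22 [-16 -16]; 23 [-20  -9]; 24 [-23  -2]; 25 [-22   6]; 26 [-18  13];
```

```bash
python3 -m creep '[[0.1,5,-22,-0.9,0],[0.1,-2,-23,-0.9,0],[0.1,-9,-21,-0.9,0],[0.1,-16,-16,-0.9,0],[0.1,0,0,0,0]]'
```

```text
time: 15.92
ee_pos: [0.6642, -0.0254, 0.2387]
orientation: [3.14, -0.003, -2.756]
contact_force: [-3.4, 1.3, 7.1]
opening: 0.254
grip_force: 59.5
```

```bash
python3 m.py
```

```text
[ 0.6647 -0.0251  0.2387] [-3.337   0.5148  6.6659] 0.2552852874769116
scene [([347.5, 265.4], 0.85), ([377.7, 247.4], 0.84), ([329.1, 217.0], 0.6), ([350.7, 152.2], 0.26)] [([333.1, 215.6], 0.76), ([346.5, 268.7], 0.65), ([377.4, 246.6], 0.57)]
top [([370.6, 187.8], 0.91), ([370.9, 226.5], 0.82)] [([371.2, 189.0], 0.95), ([371.5, 227.7], 0.9), ([291.1, 180.4], 0.46)]
die [0.628  0.0294] inliers 22 44 to home mm [0.7431 0.1008]
```

```bash
python3 -m creep '[[0.1,-20,-10,-0.8,0],[0.1,-23,-2,-0.8,0],[0.1,-22,6,-0.8,0],[0.1,-18,13,-0.9,0],[0.1,-14,18,-0.9,0],[0.1,-6,22,-0.9,0]]'; python3 -m creep '[[0.1,2,22,-0.9,0],[0.1,10,21,-0.9,0],[0.1,16,16,-0.9,0],[0.1,20,10,-0.9,0],[0.1,23,2,-0.9,0],[0.1,22,-6,-0.9,0],[0.1,18,-13,-0.9,0],[0.1,0,0,0,0]]'
```

```text
time: 16.98
ee_pos: [0.5637, 0.0216, 0.2339]
orientation: [-3.139, 0.001, -2.755]
contact_force: [5.5, -1.8, -2.2]
opening: 0.252
grip_force: 59.6
time: 17.98
ee_pos: [0.6771, 0.0741, 0.2283]
orientation: [-3.14, 0.005, -2.755]
contact_force: [5.2, 1.7, 5.2]
opening: 0.252
grip_force: 60.4
```

```bash
python3 -m creep '[[0.1,13,-19,-0.9,0],[0.1,6,-22,-0.9,0],[0.1,-2,-22,-0.9,0],[0.1,-10,-21,-0.9,0],[0.1,-16,-16,-0.9,0],[0.1,0,0,0,0]]'; python3 -m creep '[[0.1,-20,-9,-0.9,0],[0.1,-12,-1,-0.4,0],[0.1,0,0,0,0]]'; python3 -m creep '[[0.1,-6,0,0,0],[0.1,0,0,0,0]]';
```

```text
time: 18.73
ee_pos: [0.6631, -0.0261, 0.2229]
orientation: [3.14, -0.003, -2.756]
contact_force: [-3.0, 0.6, 7.9]
opening: 0.257
grip_force: 61.0
time: 19.1
ee_pos: [0.6325, -0.0348, 0.2219]
orientation: [3.141, -0.0, -2.754]
contact_force: [-0.9, 1.3, 6.1]
opening: 0.252
grip_force: 60.9
time: 19.35
ee_pos: [0.6275, -0.0348, 0.2218]
orientation: [-3.141, 0.0, -2.754]
contact_force: [1.9, 0.9, 6.2]
opening: 0.25
grip_force: 60.7
```

```bash
python3 -m creep '[[0.1,-9,0.8,-0.3,0],[0.1,-8,2,-0.3,0],[0.1,-5,1.5,-0.2,0],[0.1,0,0,0,0]]'; python3 -m creep '[[0.1,-3,1.5,0,0],[0.1,0,0,0,0]]'; python3 -m creep '[[0.1,-3,1.5,0,0],[0.1,0,0,0,0]]'
```

```text
time: 19.85
ee_pos: [0.6051, -0.0302, 0.2209]
orientation: [-3.141, -0.0, -2.753]
contact_force: [1.8, 0.6, 6.2]
opening: 0.252
grip_force: 60.7
time: 20.1
ee_pos: [0.6034, -0.0293, 0.221]
orientation: [-3.139, 0.002, -2.753]
contact_force: [5.1, -1.0, 3.1]
opening: 0.254
grip_force: 60.3
time: 20.35
ee_pos: [0.602, -0.0287, 0.2211]
orientation: [-3.137, 0.005, -2.754]
contact_force: [11.8, -2.9, -0.9]
opening: 0.251
grip_force: 60.1
```

```bash
python3 -m creep '[[0.1,-3,1.5,0,0],[0.1,0,0,0,0]]'; python3 -m creep '[[0.1,-3,1.5,0,0],[0.1,0,0,0,0],[0.1,0,0,0,0]]'
```

```text
time: 20.6
ee_pos: [0.6006, -0.028, 0.2212]
orientation: [-3.134, 0.008, -2.754]
contact_force: [16.6, -4.3, -5.7]
opening: 0.251
grip_force: 60.0
time: 20.98
ee_pos: [0.5992, -0.0273, 0.2213]
orientation: [-3.132, 0.01, -2.755]
contact_force: [21.6, -6.7, -9.9]
opening: 0.252
grip_force: 60.2
```

The crank has reached its hard stop, with about 22 N of resistance. Relieve the push, open, retreat.

```bash
python3 -m creep '[[0.1,4,-2,0,0],[0.1,4,-2,0,0],[0.1,0,0,0,0]]'; python3 -m creep '[[0.9,0,0,0,0],[0.9,0,0,0,0],[0.9,0,0,0,0],[0.9,0,0,0,0],[0.9,0,0,0,0]]'; python3 -m creep '[[0.9,0,0,10,0],[0.9,0,0,30,0],[0.9,0,0,40,0],[0.9,0,0,40,0],[0.9,-30,-40,0,0],[0.9,-30,-50,0,0],[0.9,-30,-50,0,0],[0.9,0,0,0,0]]'; python3 m.py|tail -1; python3 - <<'E'
from h import *
a=capture("scene");b=capture("top"); print(mark_of("grip_top","top"),mark_of("grip_top","scene"))
for v in(9.1,9.25,9.4):
    f=1-v+.163; X=[.629+.065*np.cos(f),.03+.065*np.sin(f),.272-.0025*v]; print(v,X,proj(b,[X]),proj(a,[X]))
A=cv2.resize(a["img"][120:240,270:390],(480,480));B=cv2.resize(b["img"][125:245,270:350],(320,480))
cv2.imwrite("pics/j.png",np.hstack([A,B]))
E
```

```text
time: 21.35
ee_pos: [0.6029, -0.0293, 0.2209]
orientation: [-3.139, 0.002, -2.754]
contact_force: [6.7, -1.6, 2.8]
opening: 0.253
grip_force: 60.6
time: 21.98
ee_pos: [0.6014, -0.0278, 0.2206]
orientation: [3.141, -0.0, -2.753]
contact_force: [-0.3, 0.2, 1.1]
opening: 0.903
grip_force: 0.0
time: 22.98
ee_pos: [0.509, -0.1732, 0.342]
orientation: [-3.139, -0.0, -2.762]
contact_force: [0.3, -0.8, 0.0]
opening: 0.9
grip_force: 0.0
die [0.6293 0.0303] inliers 91 211 to home mm [-0.6061 -0.8492]
[{'uv': [306.1, 182.1], 'conf': 0.72}, {'uv': [318.7, 171.9], 'conf': 0.45}] [{'uv': [338.7, 162.4], 'conf': 0.66}, {'uv': [332.5, 180.4], 'conf': 0.27}]
9.1 [np.float64(0.6236100025447752), np.float64(-0.03477613702153495), 0.24925000000000003] [[322.7236928  168.43094676]] [[344.57241687 161.44186743]]
9.25 [np.float64(0.6139905014607727), np.float64(-0.03324329967356965), 0.248875] [[322.2410195  171.44192415]] [[342.21624028 162.2207803 ]]
9.4 [np.float64(0.6047080813554023), np.float64(-0.03029015415940025), 0.24850000000000003] [[321.30497715 174.35751522]] [[339.58218749 162.86214919]]
```

View pics/j.png

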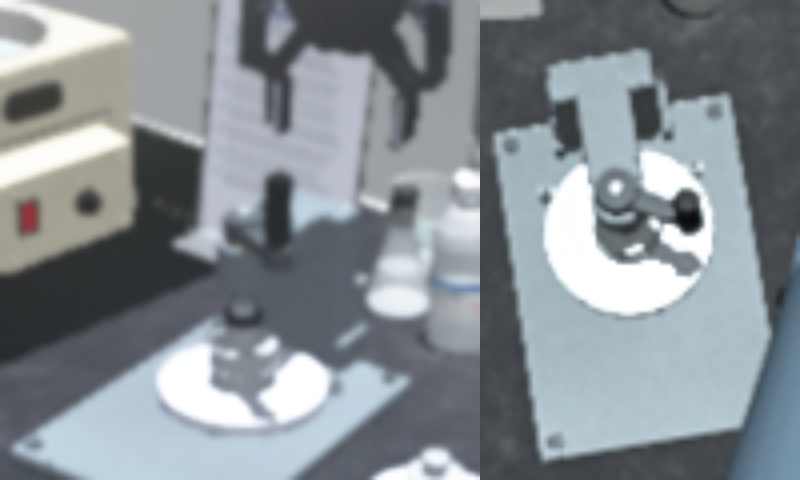

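The pad sits on the plunger. The grip top is at top px (322,176) and scene px (340,164), against (321,174) and (340,163) predicted for 9.4 rad. The die is still home and the robot is clear.

```bash
python3 -c "
from rig import job; print(job.finish_job())"
```

```text
the job is handed in; nothing more can be done
None
```

The job is handed in, with no verdict shown: the die measured about 1 mm from the spindle axis against both rollers, the crank was at its hard stop with the pad down on the plunger, and I saw no contact with the beaker, tip box or bottle, though I didn't re-measure them.

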